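# Dock the tube rack by feel and lock it

## Robot

A 7-joint arm with a two-finger parallel gripper is mounted at the origin on the work surface. World frame = base frame: x ahead of the robot, y to its left, z up, the work surface at z = 0. Lengths are in m, angles in rad, forces in N, time in s.
With the tool pointing down it reaches from about 0.4 to 0.875 m from the base axis. Payload 6.5 kg.
Tool frame: the origin (TCP) lies midway between the tips of the shut fingers; the grasp point (between the pads) lies 19 mm behind it; z points along the fingers, y is the direction in which the jaws open and shut (so a half turn about z gives the same grasp; the last joint's range is limited). The gripper opens to 85 mm and grips with 20 to 120 N. Pads are 22 mm wide; open, the fingers measure 114 mm over their backs; the gripper's body (76 mm by 85 mm) begins 54 mm behind the grasp point. The pads swing forward as they close: fully open they stand 13 mm farther back than shut.
Start: joints at [1.083, 0.536, -0.004, 1.538, 0.003, 1.067, -0.071], TCP at [0.266, -0.593, 0.231] pointing down, gripper open.
Joint ranges: [-2.7, 2.7], [-0.37, 2.16], [-1.27, 1.26], [0.24, 2.4], [-1.31, 4.45], [0.19, 1.91], [-2.76, 2.76]. Speed limits (rad/s): [2.39, 2.39, 3.14, 3.14, 3.14, 3.14, 3.14].

## Interface

Orientations are given as [roll, pitch, yaw] about the fixed x, y, z axes, in that order (R = Rz(yaw) Ry(pitch) Rx(roll)).
In Python, from plant import arm, optics gives the robot as it stands.
- The arm moves only by the tool carry_out, never from a script. Its argument "targets" is a list of rows, each a list of 3 entries, a list of its own where there are three numbers: the shift along the tool's x, y, z in cm, then the turn, a rotation vector about the tool's x, y, z in degrees, then the finger opening in cm, from 0 to 8.54. A call has exactly 10 rows; each row shifts and turns the commanded pose from where the row before left it, along the tool's axes as they then stand; what a row does not reach is not made up. A row lasts 1/8 s, in which the tool goes at most 62.5 mm and 10.7 degrees, less where a joint would pass 70% of its speed; a pose out of reach is approached as far as the arm can. A call is refused whole if a number of a shift passes 6.25 or a number of a turn 10.7, either way. A call with a gripper value outside its range is refused whole. The fingers move at their own pace and stop on an object; "force" is the grip in N (left out, the last holds). Time passes only in rows, so rows that do not move let the fingers close, or fill a call up. It gives the time, the measured TCP pose, the force and the opening at its end, in the units of the state.
- arm.get_obs(): the state, without advancing time (a new reading comes with each control period).
- optics.capture(name): name is "scene" or "side" or "wrist"; returns the picture (400x640x3 uint8, red, green, blue); there is no depth.
- optics.calibration(name): a dict with "fov_y" (degrees; the focal length in pixels is half the picture's height over the tangent of half this angle, whatever the lens; pixels are square), "cx", "cy" (the principal point, pixels), "camera_from_world" (4x4, takes a point from world to camera coordinates). Camera axes: x right, y down, z forward; pixel columns grow to the right and rows downward; lengths in m; the calibration is good to about 2 mm. A picture is of the moment at which its call begins: read the wrist's pose just before it. calibration takes no time and is no camera call; for the wrist camera it gives the pose at the moment of the call.
- arm.job_done(): hands the job in, once; it reports no verdict.
The state is a dict: "t": time; "qpos": joint angles; "qvel": joint speeds; "effort": joint torques, N m; "position": TCP position; "orientation": TCP orientation; "force": force on the tool from outside, world axes, zero at the start; "moment": the same for the moment, N m; "width": finger opening in m.
Only numpy, scipy, OpenCV 4.12 (cv2) and the standard library are available. Lean on these libraries where they do the work, as an engineer would, in place of code of your own. Each camera call takes 0.05 s, during which the arm holds its last target.

## Task

Slide the tube rack straight into its dock, gently, until you feel it come up against the stop hidden inside; then press its lock pin fully down so that the pin's taper draws the rack into line and locks it. Leave the other labware on the deck where it stands.

Things in the scene. Friction and masses are not known exactly. Their poses are not given: they have to be found in the camera images.
- dock: Fixed docking station: two aluminium slide rails, 325 long, running surface 24 above the deck, guide lips outside them 40 above the deck and 127 over all, leading into the bay of a white module 115 long, 196 wide, 130 high with a dark panel on top. Origin on the deck, mid-width; +x is the way the rack is pushed, y across, z up. Rails x = -175 to +150, bay mouth at x = +50. All numbers in mm
- dock_mouth (a point): Middle of the bay mouth, 24 above the deck, axes as the dock's. Below, between the rails and under the rack, lies a steel bar (top 22 above the deck) with the 18 wide pin hole and, in the bay, a rigid end stop. The bar is clamped anywhere along 40: the rack meets the stop with its origin at dock x +7 to +47. There the hole is about 2 short (-x) of the pin; the taper draws the rack back by that
- rack: Loose white tube rack, 170 long (x) x 108 wide x 62 high, 4 x 6 wells, some with capped tubes; 0.6 to 1.0 kg with its pin. Origin: centre of its underside, on the rails 24 above the deck; +x points into the dock; 1.5 of side play between the lips. Starts 37 to 109 short of the stop. Slides with 1.5 to 4 N of friction. Never push or press it or its pin with more than 45 N
- rack_front (a point): Where to push: mid-width of the rack's flat upright front face (the end facing the robot), 36 above the rack's underside, 60 above the deck. Axes as the rack's: +x into the dock, z up
- knob_top (a point): Middle of the flat top of the lock pin's steel mushroom head, 32 diameter, 13 thick. The pin stands in the rack's front end, 17 behind the front face, on its centre line. Up, this point is 120 above the deck; pressed home, 100. Nothing overhangs it
- lock_pin (a joint): How far the rack's captive tapered steel lock pin is pressed down, m: 0 = up (start), 0.020 = home, a hard end. It stays where it is left; moving it takes about 3.5 N at slow speed, drawing the rack into line up to 12 N. If the hole is not below, it blocks on the bar at about 0.005. Taper: 12 to 17 diameter over 16
- tip_box: Bystander: pipette tip box with a blue lid, 128 x 88 x 95, beside the dock; origin at the centre of its underside
- trough: Bystander: open white reagent trough with dividers, 127 x 85 x 44; origin at the centre of its underside
- buffer_bottle: Bystander: white bottle with a blue cap, 60 diameter, 130 high; origin at the centre of its underside
- amber_jar: Bystander: amber jar with a black cap, 68 diameter, 75 high; origin at the centre of its underside
- cool_block: Bystander: aluminium tube block with one capped tube, 90 x 60 x 56; origin at the centre of its underside
- spare_insert: Bystander: clear narrow reservoir insert, 104 x 26 x 50; origin at the centre of its underside
Mind the look-alikes: they are no part of the job. Leave any pink look-alike of the rack alone.

How it is judged:
On the way, in this order (a step that is already met when the one before it is completed fails the run):
1. the rack has been slid in about as far as the nearest place the stop can be, or further, with its lock pin still up (x of rack in the frame of dock above 0.002 m and value of joint lock_pin below 0.008 m), for 0.1 s.
2. the lock pin has been pressed home (value of joint lock_pin above 0.017 m), for 0.1 s.
At the end, for the whole second after the job is handed in: The lock pin is down to within 3 mm of its 20 mm travel (possible only with the rack at its stop), the rack's origin lies 1 to 50 mm past the dock's, the rack is flat on the rails (within 4 mm, 0.03 rad), in line with the dock within 0.035 rad, and at rest (value of joint lock_pin above 0.017 m and x of rack in the frame of dock between 0.001 and 0.05 m and z of rack in the frame of dock below 0.028 m and angle between the x axis of rack and the x axis of dock, either way round below 0.035 rad and angle between rack's own z axis and vertical below 0.03 rad and linear speed of rack below 0.01 m/s); the robot touches nothing.
It fails at once if the robot pushes or presses the rack or its lock pin with more than 45 N (contact force between any of the fingers, the arm and rack above 45 N).
It fails at once if other labware on the deck is moved by more than 15 mm (distance of any of tip_box, trough, buffer_bottle, amber_jar, cool_block, spare_insert from where it was at the start of the episode above 0.015 m).
It also fails if it takes over 48 s, if anything falls off the work surface, if the arm or the gripper's body presses on something with over 40 N, if the wrist force passes 120 N, or if a joint passes its speed limit or range.

## Working session

There is one attempt and no reset: what is moved stays moved. The work goes in short steps, Python scripts to look and compute and a tool call to move; the robot and the scene stay as the last step left them, time stands still between calls to the robot, and variables do not carry over. Pictures are saved under pics/ and viewed, and the job is handed in when it is done.

Besides the shell and the picture viewer there is one more tool, called after "Emit:" in YAML: its name, and indented under it one key for each argument. carry_out: Moves the arm, as the interface text tells. Its arguments: {"type":"object","properties":{"targets":{"type":"array","items":{"type":"array"}},"force":{"type":"number"}},"required":["targets"]}

```bash
mkdir -p pics; ls; python3 - <<'E'
from plant import arm, optics
import cv2
for n in("scene","side","wrist"):
    im=optics.capture(n); cv2.imwrite(f"pics/{n}0.png",im[:,:,::-1])
    c=optics.calibration(n); print(n,c["fov_y"],c["cx"],c["cy"],c.get("dist"),list(c.keys())); print(c["camera_from_world"].round(4) if hasattr(c["camera_from_world"],"round") else c["camera_from_world"])
print(arm.get_obs())
E
```

```text
pics
scene 51.43412672517663 327.410169568752 200.36967993350538 None ['fov_y', 'cx', 'cy', 'camera_from_world']
[[ 0.3525  0.9358  0.0108 -0.246 ]
 [ 0.6087 -0.2205 -0.7622 -0.2645]
 [-0.7108  0.2752 -0.6473  1.3235]
 [ 0.      0.      0.      1.    ]]
side 51.79053497300433 321.20815857547336 200.00543770498643 None ['fov_y', 'cx', 'cy', 'camera_from_world']
[[-0.9859 -0.1652 -0.0259  0.5787]
 [-0.0574  0.4796 -0.8756  0.1029]
 [ 0.1571 -0.8618 -0.4823  1.0321]
 [ 0.      0.      0.      1.    ]]
wrist 63.52077246752943 321.12180505779236 201.93556002639937 None ['fov_y', 'cx', 'cy', 'camera_from_world']
[[ 4.096e-01 -9.123e-01 -4.000e-04 -6.485e-01]
 [-8.776e-01 -3.941e-01  2.730e-01 -3.520e-02]
 [-2.492e-01 -1.114e-01 -9.620e-01  3.790e-01]
 [ 0.000e+00  0.000e+00  0.000e+00  1.000e+00]]
{'t': 0.15, 'qpos': array([ 1.08282557,  0.53702103, -0.00443276,  1.53867396,  0.00261256,
        1.06730424, -0.07121086]), 'qvel': array([ 1.21894769e-03, -2.69054695e-03, -1.44801907e-05, -3.01084812e-03,
       -8.45958050e-04, -2.67658974e-04,  1.37288841e-03]), 'effort': array([ 1.78775757e-03, -5.83781826e+01,  1.04993597e+00, -2.59353179e+01,
        1.24765999e-02,  6.50292888e-03,  1.35222700e-05]), 'position': array([ 0.26587114, -0.5925813 ,  0.23058485]), 'orientation': array([-3.14019672e+00,  1.18499696e-04,  4.21832493e-01]), 'force': array([ 1.160634  , -0.54515141, -0.39079843]), 'moment': array([-0.06590941,  0.01356679,  0.02844938]), 'width': 0.08552583997063422}
```

View pics/scene0.png

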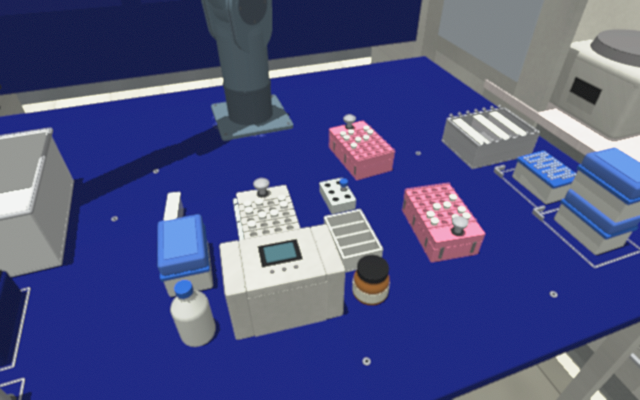

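View pics/side0.png

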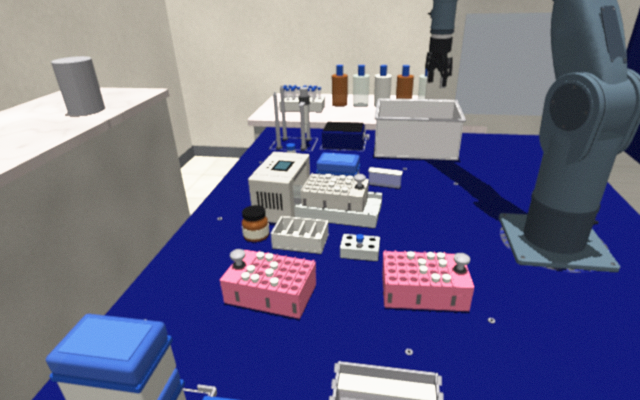

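View pics/wrist0.png

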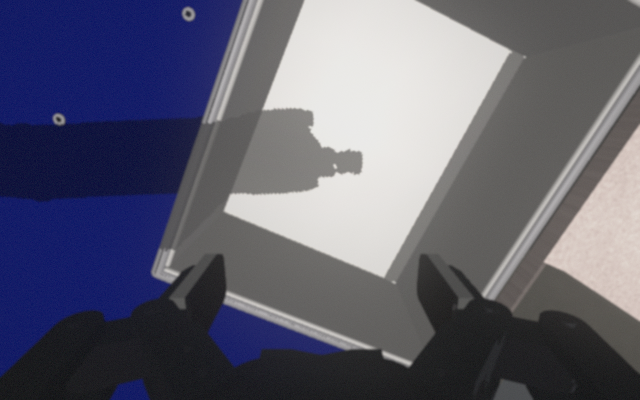

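```bash
python3 - <<'E'
import cv2
im=cv2.imread("pics/scene0.png")[150:350,140:400]
cv2.imwrite("pics/sc_crop.png",cv2.resize(im,None,fx=3,fy=3,interpolation=cv2.INTER_CUBIC))
im=cv2.imread("pics/side0.png")[130:260,220:420]
cv2.imwrite("pics/sd_crop.png",cv2.resize(im,None,fx=4,fy=4,interpolation=cv2.INTER_CUBIC))
E
```

```text
(no output)
```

View pics/sc_crop.png

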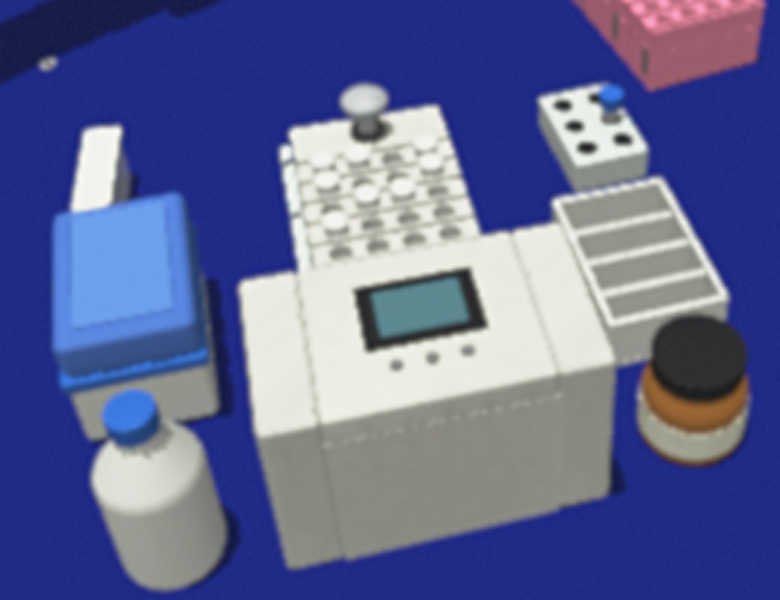

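View pics/sd_crop.png

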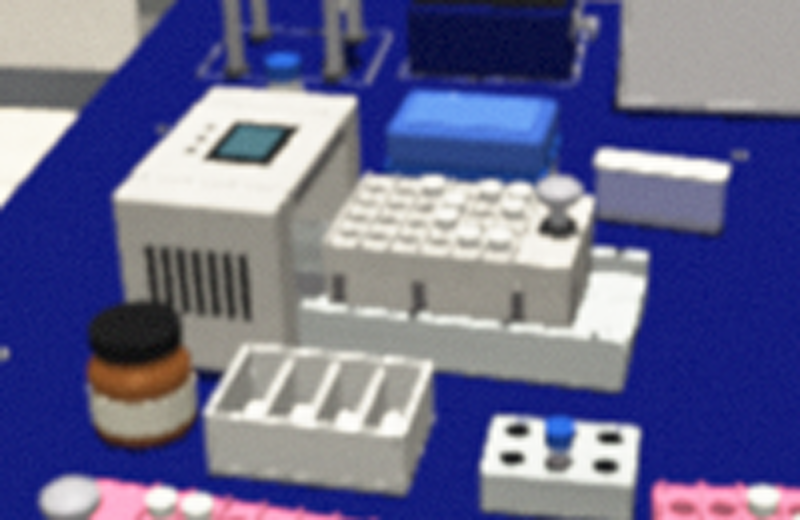

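```bash
cat > h.py <<'E'
import numpy as np
from plant import arm, optics
def K(c): return 200/np.tan(np.radians(c["fov_y"]/2))
def proj(c,P):
    P=np.atleast_2d(P); T=np.array(c["camera_from_world"]); q=P@T[:3,:3].T+T[:3,3]
    return np.c_[c["cx"]+K(c)*q[:,0]/q[:,2], c["cy"]+K(c)*q[:,1]/q[:,2]]
E
python3 - <<'E'
from h import *
from scipy.optimize import least_squares
cs=optics.calibration("scene"); cd=optics.calibration("side")
m=np.array
S=lambda a,b:(a/3+140,b/3+150); D=lambda a,b:(a/4+220,b/4+130)
# dock pts (mm): +x away from robot; +y = left
obs=[("s",(50,-98,130),S(240,282),0),("s",(50,98,130),S(553,227),0),("s",(165,98,130),S(613,368),0),("s",(165,-98,130),S(260,437),0),
("s",(165,-98,0),S(290,568),0),("s",(165,98,0),S(610,495),0),
("d",(165,98,130),D(115,200),0),("d",(50,98,130),D(278,213),0),("d",(50,-98,130),D(358,97),0),("d",(165,-98,130),D(212,88),0),
("d",(-175,63.5,40),D(630,322),0),("d",(-175,63.5,0),D(622,388),0),("d",(-175,-63.5,40),D(648,256),0),
("s",(-68,0,120),S(364,98),1),("d",(-68,0,120),D(561,185),1),
("d",(-85,54,86),D(575,268),1),("d",(-85,-54,86),D(594,205),1),("s",(-85,-54,86),S(290,128),1),("s",(-85,54,86),S(438,106),1)]
def f(p):
    r=[]
    for k,P,uv,isr in obs:
        P=m(P)/1000.; 
        if isr: P=P+m([p[3],0,0])
        R=m([[np.cos(p[2]),-np.sin(p[2]),0],[np.sin(p[2]),np.cos(p[2]),0],[0,0,1]])
        r.append(proj(cs if k=="s" else cd,R@P+m([p[0],p[1],0]))[0]-uv)
    return m(r).ravel()
s=least_squares(f,[0.6,-0.1,0,-0.05],loss="soft_l1")
print(s.x,np.degrees(s.x[2]))
for o,r in zip(obs,f(s.x).reshape(-1,2)): print(o[0],o[1],r.round(1))
J=s.jac; C=np.linalg.inv(J.T@J); print(np.sqrt(np.diag(C)))
p=s.x;R=m([[np.cos(p[2]),-np.sin(p[2])],[np.sin(p[2]),np.cos(p[2])]])
print("knob",R@[p[3]-.068,0]+p[:2],"front",R@[p[3]-.085,0]+p[:2])
E
```

```text
[ 0.6094175  -0.08361345 -0.08529448 -0.05125915] -4.887013494569401
s (50, -98, 130) [-0.6 -1.6]
s (50, 98, 130) [ 3.  -3.3]
s (165, 98, 130) [ 2.  -3.9]
s (165, -98, 130) [-1.2 -1.2]
s (165, -98, 0) [-0.2  0.9]
s (165, 98, 0) [ 0.1 -0.2]
d (165, 98, 130) [-1.4 -1.1]
d (50, 98, 130) [-0.9 -0.5]
d (50, -98, 130) [-0.2 -0.2]
d (165, -98, 130) [ 0.1 -0.6]
d (-175, 63.5, 40) [-1.6  4.7]
d (-175, 63.5, 0) [-0.1  0.9]
d (-175, -63.5, 40) [-0.1 -0.9]
s (-68, 0, 120) [-0.5 -1.8]
d (-68, 0, 120) [-0.6 -0.5]
d (-85, 54, 86) [-1.4 -0.3]
d (-85, -54, 86) [ 0.1 -2.2]
s (-85, -54, 86) [-0.4 -0.1]
s (-85, 54, 86) [-0.7 -0.7]
[0.00101478 0.00084498 0.00523044 0.00191931]
knob [ 0.4905919  -0.07345363] front [ 0.4736537  -0.07200538]
```

```bash
cat >> h.py <<'E'
from scipy.spatial.transform import Rotation as Ro
def plan(pos,rpy,n,cur=None):
    "print tool-frame rows for straight move in n rows from commanded/measured pose"
    if cur is None:
        o=arm.get_obs(); cur=(o["position"],o["orientation"])
    R0=Ro.from_euler("xyz",cur[1]); R1=Ro.from_euler("xyz",rpy); rv=(R0.inv()*R1).as_rotvec()
    d=np.array(pos)-cur[0]
    for i in range(n):
        Ri=R0*Ro.from_rotvec(rv*i/n)
        print((Ri.inv().apply(d/n)*100).round(2).tolist(), np.degrees(rv/n).round(2).tolist())
E
python3 - <<'E'
from h import *
c=optics.calibration("wrist");T=np.array(c["camera_from_world"]);cp=-T[:3,:3].T@T[:3,3]
o=arm.get_obs();R=Ro.from_euler("xyz",o["orientation"])
print(cp,R.inv().apply(cp-o["position"]))
plan([0.40,-0.066,0.25],[np.pi,0,-0.085],10)
E
```

```text
[ 0.32913716 -0.56323292  0.37395558] [ 0.06971933 -0.00107266 -0.14337763]
[3.38, -4.26, -0.19] [-0.01, 0.0, 2.9]
[3.16, -4.42, -0.19] [-0.01, 0.0, 2.9]
[2.93, -4.58, -0.19] [-0.01, 0.0, 2.9]
[2.7, -4.72, -0.19] [-0.01, 0.0, 2.9]
[2.45, -4.85, -0.19] [-0.01, 0.0, 2.9]
[2.2, -4.97, -0.19] [-0.01, 0.0, 2.9]
[1.95, -5.07, -0.19] [-0.01, 0.0, 2.9]
[1.69, -5.16, -0.19] [-0.01, 0.0, 2.9]
[1.43, -5.24, -0.19] [-0.01, 0.0, 2.9]
[1.16, -5.31, -0.19] [-0.01, 0.0, 2.9]
```

Emit:
carry_out:
  targets:
    - [[3.4,-4.3,-0.2],[0,0,2.9],0]
    - [[3.2,-4.4,-0.2],[0,0,2.9],0]
    - [[2.9,-4.6,-0.2],[0,0,2.9],0]
    - [[2.7,-4.7,-0.2],[0,0,2.9],0]
    - [[2.5,-4.9,-0.2],[0,0,2.9],0]
    - [[2.2,-5.0,-0.2],[0,0,2.9],0]
    - [[2.0,-5.1,-0.2],[0,0,2.9],0]
    - [[1.7,-5.2,-0.2],[0,0,2.9],0]
    - [[1.4,-5.2,-0.2],[0,0,2.9],0]
    - [[1.2,-5.3,-0.2],[0,0,2.9],0]
  force: 60

```text
t: 1.4
position: [0.4012, -0.0633, 0.2515]
orientation: [3.141, -0.0, -0.086]
force: [1.3, -0.5, 0.5]
width: -0.0003
```

```bash
python3 - <<'E'
from h import *
import cv2
o=arm.get_obs(); c=optics.calibration("wrist"); np.save("c1.npy",c,allow_pickle=True)
cv2.imwrite("pics/w1.png",optics.capture("wrist")[:,:,::-1]); 
print(o["t"],o["position"],o["orientation"],o["force"],o["width"],abs(o["qvel"]).max())
P=proj(c,[[0.4906,-0.0735,0.12]]);print(P)
E
```

```text
1.4 [ 0.4012015  -0.06325124  0.25145117] [ 3.14134251e+00 -3.99872879e-04 -8.62035393e-02] [ 1.26793295 -0.46727793  0.51328798] -0.0002919790201316034 1.5183050118277128
[[325.43798694  83.49900134]]
```

View pics/w1.png

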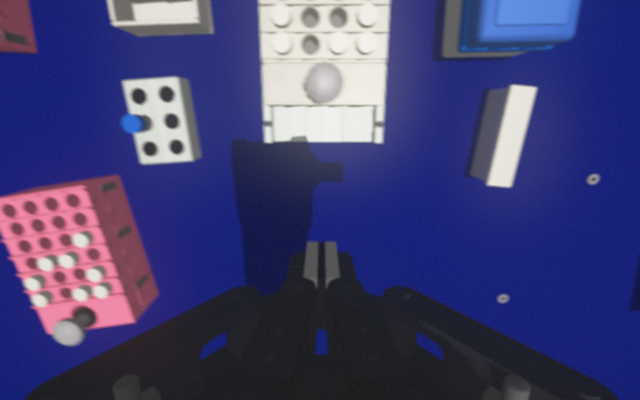

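```bash
python3 - <<'E'
from h import *
import cv2
o=arm.get_obs(); c=optics.calibration("wrist")
im=optics.capture("wrist")[:,:,::-1].copy()
print(o["t"],o["position"],o["orientation"],o["force"],abs(o["qvel"]).max())
yaw=-0.0853;R=np.array([[np.cos(yaw),-np.sin(yaw),0],[np.sin(yaw),np.cos(yaw),0],[0,0,1]]);t=np.array([.6094,-.0836,0])
W=lambda P:np.array(P)/1000@R.T+t
rx=-51.3
pts=[(rx-68,0,120),(rx-85,54,86),(rx-85,-54,86),(-175,63.5,40),(-175,-63.5,40),(-175,63.5,0),(-175,-63.5,0),(rx-85,0,24)]
cv2.imwrite("pics/w2.png",cv2.resize(im[0:240,200:460],None,fx=3,fy=2.5))
b=cv2.resize(im[0:200,200:460],None,fx=3,fy=3,interpolation=cv2.INTER_CUBIC)
for q in proj(c,W(pts)):
    print(q.round(1)); cv2.drawMarker(b,(int((q[0]-200)*3+1),int(q[1]*3+1)),(0,0,255),cv2.MARKER_CROSS,14,1)
cv2.imwrite("pics/w2.png",b)
E
```

```text
1.45 [ 0.40308662 -0.05608853  0.25198657] [-3.13830340e+00 -2.10807217e-03 -8.06633487e-02] [ 1.44388842  6.96847435 -0.07623509] 0.28784194697277254
[335.6  85.7]
[275.1 107.8]
[392.5 108.4]
[273.5 145.2]
[390.1 145.8]
[278.3 141.8]
[383.4 142.4]
[331.8 108.6]
```

View pics/w2.png

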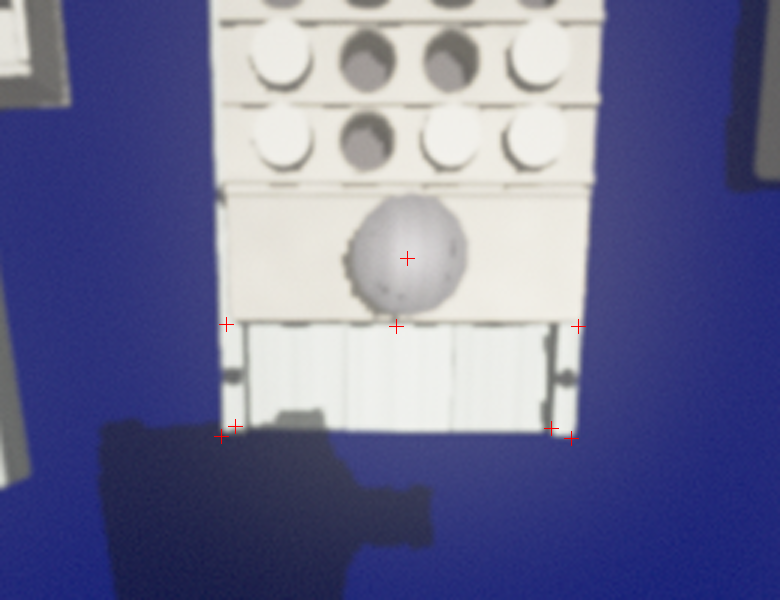

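```bash
cat >> h.py <<'E'
yaw=-0.0853;Rd=np.array([[np.cos(yaw),-np.sin(yaw),0],[np.sin(yaw),np.cos(yaw),0],[0,0,1]]);td=np.array([.6094,-.0845,0])
W=lambda P:np.array(P)/1000@Rd.T+td
def toD(p): return (np.array(p)-td)@Rd*1000
def st():
    o=arm.get_obs(); print("t",o["t"],"dock mm",toD(o["position"]).round(1),"rpy",o["orientation"].round(3),"F dock",(o["force"]@Rd).round(2))
E
python3 - <<'E'
from h import *
st()
print(W([-172,0,58]))
plan(W([-175,0,58]),[np.pi,-0.14,yaw],10)
E
```

```text
t 1.5 dock mm [-208.4    7.3  251.7] rpy [-3.14e+00 -1.00e-03 -7.70e-02] F dock [-0.18  0.45  0.18]
[ 0.43802536 -0.06984619  0.058     ]
[0.33, 0.08, 1.94] [-0.01, 0.79, 0.05]
[0.3, 0.08, 1.94] [-0.01, 0.79, 0.05]
[0.28, 0.08, 1.95] [-0.01, 0.79, 0.05]
[0.25, 0.08, 1.95] [-0.01, 0.79, 0.05]
[0.22, 0.08, 1.95] [-0.01, 0.79, 0.05]
[0.2, 0.08, 1.96] [-0.01, 0.79, 0.05]
[0.17, 0.08, 1.96] [-0.01, 0.79, 0.05]
[0.14, 0.07, 1.96] [-0.01, 0.79, 0.05]
[0.11, 0.07, 1.96] [-0.01, 0.79, 0.05]
[0.09, 0.07, 1.96] [-0.01, 0.79, 0.05]
```

Emit:
carry_out:
  targets:
    - [[0.4,0.1,2.4],[0,1,0.1],0]
    - [[0.36,0.1,2.4],[0,1,0.1],0]
    - [[0.32,0.1,2.4],[0,1,0.1],0]
    - [[0.28,0.1,2.45],[0,1,0.1],0]
    - [[0.24,0.1,2.45],[0,1,0],0]
    - [[0.2,0.1,2.45],[0,1,0],0]
    - [[0.16,0.1,2.45],[0,1,0],0]
    - [[0.12,0.1,2.45],[0,1,0],0]
    - [[0,0,0],[0,0,0],0]
    - [[0,0,0],[0,0,0],0]

```text
t: 2.75
position: [0.4332, -0.076, 0.0588]
orientation: [3.142, -0.14, -0.091]
force: [0.8, 0.5, 0.6]
width: 0.0
```

```bash
python3 - <<'E'
from h import *
import cv2
st()
cv2.imwrite("pics/w3.png",optics.capture("wrist")[:,:,::-1]); 
im=optics.capture("side")[120:260,220:460,::-1]
cv2.imwrite("pics/s3.png",cv2.resize(im,None,fx=3,fy=3))
st()
E
```

```text
t 2.75 dock mm [-176.3   -6.6   58.8] rpy [ 3.142 -0.14  -0.091] F dock [0.71 0.53 0.65]
t 2.85 dock mm [-175.8   -6.5   59.2] rpy [-3.141 -0.141 -0.091] F dock [ 0.41  0.33 -0.14]
```

View pics/s3.png

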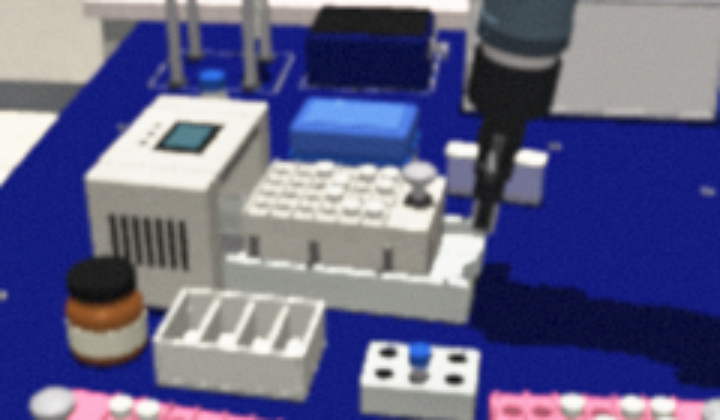

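View pics/w3.png

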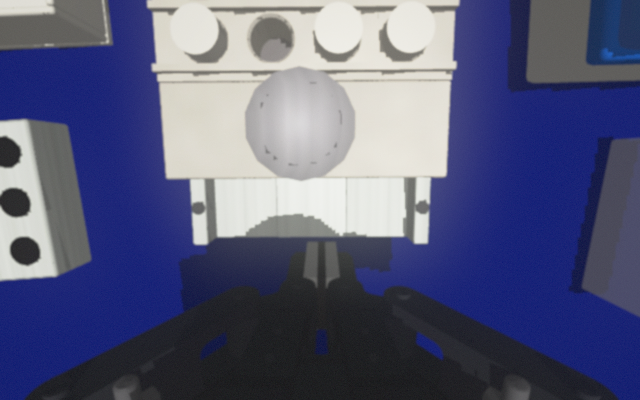

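Emit:
carry_out:
  targets:
    - [[0.3,-0.3,0.04],[0,0,-0.1],0]
    - [[0.6,-0.35,0.08],[0,0,-0.2],0]
    - [[0.6,0,0.08],[0,0,0],0]
    - [[0.4,0,0.06],[0,0,0],0]
    - [[0.2,0,0.03],[0,0,0],0]
    - [[0.2,0,0.03],[0,0,0],0]
    - [[0.2,0,0.03],[0,0,0],0]
    - [[0.2,0,0.03],[0,0,0],0]
    - [[0.2,0,0.03],[0,0,0],0]
    - [[0.2,0,0.03],[0,0,0],0]

```text
t: 4.1
position: [0.4644, -0.072, 0.0581]
orientation: [3.141, -0.139, -0.086]
force: [-3.7, 1.4, 2.3]
width: 0.0003
```

```bash
python3 - <<'E'
from h import *
st()
E
```

```text
t 4.1 dock mm [-1.455e+02  1.000e-01  5.810e+01] rpy [ 3.141 -0.139 -0.086] F dock [-3.81  1.08  2.28]
```

Emit:
carry_out:
  targets:
    - [[0.3,0,0.04],[0,0,0],0]
    - [[0.5,0,0.07],[0,0,0],0]
    - [[0.5,0,0.07],[0,0,0],0]
    - [[0.5,0,0.07],[0,0,0],0]
    - [[0.5,0,0.07],[0,0,0],0]
    - [[0.5,0,0.07],[0,0,0],0]
    - [[0.5,0,0.07],[0,0,0],0]
    - [[0.5,0,0.07],[0,0,0],0]
    - [[0.4,0,0.06],[0,0,0],0]
    - [[0.2,0,0.03],[0,0,0],0]

```text
t: 5.35
position: [0.5063, -0.0759, 0.0573]
orientation: [3.14, -0.134, -0.086]
force: [-6.7, 0.8, 4.3]
width: -0.0003
```

```bash
python3 - <<'E'
from h import *
import cv2
st()
cs=optics.calibration("scene"); im=optics.capture("scene")[:,:,::-1]
cv2.imwrite("pics/s4.png",cv2.resize(im[150:350,140:400],None,fx=3,fy=3,interpolation=cv2.INTER_CUBIC))
c=optics.calibration("wrist");im=optics.capture("wrist")[:,:,::-1]; cv2.imwrite("pics/w4.png",im)
for rx in (-10,0,10): print(rx,proj(c,W([(rx-68,0,120),(rx-85,54,86),(rx-85,-54,86)])).round(1).tolist())
st()
E
```

```text
t 5.35 dock mm [-103.4   -0.2   57.3] rpy [ 3.14  -0.134 -0.086] F dock [-6.71  0.28  4.28]
-10 [[324.7, 242.3], [186.4, 261.6], [460.5, 261.2]]
0 [[324.7, 207.4], [184.9, 236.9], [462.1, 236.5]]
10 [[324.7, 171.3], [183.3, 211.6], [463.6, 211.2]]
t 5.45 dock mm [-103.3   -0.2   57.4] rpy [ 3.14  -0.135 -0.086] F dock [-5.92 -0.11  2.32]
```

View pics/w4.png

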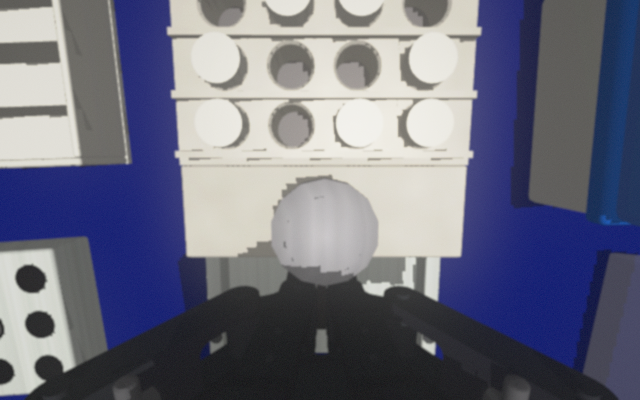

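Emit:
carry_out:
  targets:
    - [[0.12,0,0.02],[0,0,0],0]
    - [[0.15,0,0.02],[0,0,0],0]
    - [[0.15,0,0.02],[0,0,0],0]
    - [[0.15,0,0.02],[0,0,0],0]
    - [[0.15,0,0.02],[0,0,0],0]
    - [[0.15,0,0.02],[0,0,0],0]
    - [[0.15,0,0.02],[0,0,0],0]
    - [[0.1,0,0.01],[0,0,0],0]
    - [[0.08,0,0.01],[0,0,0],0]
    - [[0,0,0],[0,0,0],0]

```text
t: 6.7
position: [0.5184, -0.0769, 0.0573]
orientation: [3.14, -0.134, -0.086]
force: [-5.5, 0.3, 2.0]
width: -0.0004
```

```bash
python3 - <<'E'
from h import *
st()
E
```

```text
t 6.7 dock mm [-91.4  -0.2  57.3] rpy [ 3.14  -0.134 -0.086] F dock [-5.55 -0.13  2.01]
```

Emit:
carry_out:
  targets:
    - [[0.06,0,0.01],[0,0,0],0]
    - [[0.06,0,0.01],[0,0,0],0]
    - [[0.06,0,0.01],[0,0,0],0]
    - [[0.06,0,0.01],[0,0,0],0]
    - [[0.06,0,0.01],[0,0,0],0]
    - [[0.06,0,0.01],[0,0,0],0]
    - [[0.06,0,0.01],[0,0,0],0]
    - [[0.06,0,0.01],[0,0,0],0]
    - [[0.06,0,0],[0,0,0],0]
    - [[0,0,0],[0,0,0],0]

```text
t: 7.95
position: [0.5238, -0.0774, 0.0573]
orientation: [3.14, -0.134, -0.086]
force: [-5.7, 1.1, 1.5]
width: 0.0002
```

Emit:
carry_out:
  targets:
    - [[0.06,0,0.01],[0,0,0],0]
    - [[0.06,0,0.01],[0,0,0],0]
    - [[0.06,0,0.01],[0,0,0],0]
    - [[0.06,0,0.01],[0,0,0],0]
    - [[0.06,0,0.01],[0,0,0],0]
    - [[0.06,0,0.01],[0,0,0],0]
    - [[0.06,0,0.01],[0,0,0],0]
    - [[0.06,0,0.01],[0,0,0],0]
    - [[0.06,0,0],[0,0,0],0]
    - [[0,0,0],[0,0,0],0]

```text
t: 9.2
position: [0.5292, -0.0778, 0.0572]
orientation: [3.141, -0.134, -0.086]
force: [-6.0, 0.1, 0.9]
width: -0.0
```

Emit:
carry_out:
  targets:
    - [[0.06,0,0.01],[0,0,0],0]
    - [[0.06,0,0.01],[0,0,0],0]
    - [[0.06,0,0.01],[0,0,0],0]
    - [[0.06,0,0.01],[0,0,0],0]
    - [[0.06,0,0.01],[0,0,0],0]
    - [[0.06,0,0.01],[0,0,0],0]
    - [[0.06,0,0.01],[0,0,0],0]
    - [[0.06,0,0.01],[0,0,0],0]
    - [[0.06,0,0],[0,0,0],0]
    - [[0,0,0],[0,0,0],0]

```text
t: 10.45
position: [0.5346, -0.0783, 0.0572]
orientation: [3.14, -0.134, -0.086]
force: [-5.0, 0.6, 2.3]
width: 0.0002
```

Emit:
carry_out:
  targets:
    - [[0.06,0,0.01],[0,0,0],0]
    - [[0.06,0,0.01],[0,0,0],0]
    - [[0.06,0,0.01],[0,0,0],0]
    - [[0.06,0,0.01],[0,0,0],0]
    - [[0.06,0,0.01],[0,0,0],0]
    - [[0.06,0,0.01],[0,0,0],0]
    - [[0.06,0,0.01],[0,0,0],0]
    - [[0.06,0,0.01],[0,0,0],0]
    - [[0.06,0,0],[0,0,0],0]
    - [[0,0,0],[0,0,0],0]

```text
t: 11.7
position: [0.54, -0.0787, 0.0572]
orientation: [3.141, -0.134, -0.086]
force: [-6.3, 0.4, 2.6]
width: 0.0002
```

Emit:
carry_out:
  targets:
    - [[0.06,0,0.01],[0,0,0],0]
    - [[0.06,0,0.01],[0,0,0],0]
    - [[0.06,0,0.01],[0,0,0],0]
    - [[0.06,0,0.01],[0,0,0],0]
    - [[0.06,0,0.01],[0,0,0],0]
    - [[0.06,0,0.01],[0,0,0],0]
    - [[0.06,0,0.01],[0,0,0],0]
    - [[0.06,0,0.01],[0,0,0],0]
    - [[0.06,0,0],[0,0,0],0]
    - [[0,0,0],[0,0,0],0]

```text
t: 12.95
position: [0.545, -0.0792, 0.0571]
orientation: [3.14, -0.133, -0.086]
force: [-7.6, 0.3, 3.9]
width: 0.0001
```

Emit:
carry_out:
  targets:
    - [[0.03,0,0],[0,0,0],0]
    - [[0.03,0,0.01],[0,0,0],0]
    - [[0.03,0,0],[0,0,0],0]
    - [[0.03,0,0.01],[0,0,0],0]
    - [[0.03,0,0],[0,0,0],0]
    - [[0.03,0,0.01],[0,0,0],0]
    - [[0.03,0,0],[0,0,0],0]
    - [[0.03,0,0.01],[0,0,0],0]
    - [[0,0,0],[0,0,0],0]
    - [[0,0,0],[0,0,0],0]

```text
t: 14.2
position: [0.5451, -0.0793, 0.0563]
orientation: [3.14, -0.129, -0.086]
force: [-12.6, 2.3, 6.7]
width: 0.0003
```

Emit:
carry_out:
  targets:
    - [[-0.5,0,-0.07],[0,0,0],0]
    - [[-1.5,0,-0.2],[0,0,0],0]
    - [[-2,0,-0.3],[0,0,0],0]
    - [[-1,0,-0.15],[0,0,0],0]
    - [[0,0,-2.5],[0,-1.5,0],0]
    - [[0,0,-2.5],[0,-1.6,0],0]
    - [[0,0,-2.5],[0,-1.6,0],0]
    - [[0,0,-2.5],[0,-1.6,0],0]
    - [[0,0,-1],[0,-1.7,0],0]
    - [[0,0,0],[0,0,0],0]

```text
t: 15.45
position: [0.4919, -0.0743, 0.1686]
orientation: [3.141, -0.003, -0.086]
force: [0.5, 0.6, -0.1]
width: -0.0
```

```bash
python3 - <<'E'
from h import *
import cv2
st()
c=optics.calibration("wrist");im=optics.capture("wrist")[:,:,::-1]; cv2.imwrite("pics/w5.png",im)
for rx in (20,30,40): print(rx,proj(c,W([(rx-68,0,120),(rx-85,54,86),(rx-85,-54,86)])).round(1).tolist())
im=optics.capture("side")[120:260,220:460,::-1]
cv2.imwrite("pics/s5.png",cv2.resize(im,None,fx=3,fy=3))
st()
E
```

```text
t 15.45 dock mm [-118.     0.2  168.6] rpy [ 3.141e+00 -3.000e-03 -8.600e-02] F dock [ 0.47  0.6  -0.09]
20 [[323.1, 109.1], [244.2, 135.3], [401.3, 135.2]]
30 [[323.2, 90.7], [243.2, 120.3], [402.3, 120.2]]
40 [[323.2, 71.6], [242.2, 104.9], [403.3, 104.8]]
t 15.55 dock mm [-1.197e+02  1.000e-01  1.673e+02] rpy [ 3.141 -0.    -0.086] F dock [ 0.01 -0.31  0.79]
```

View pics/w5.png

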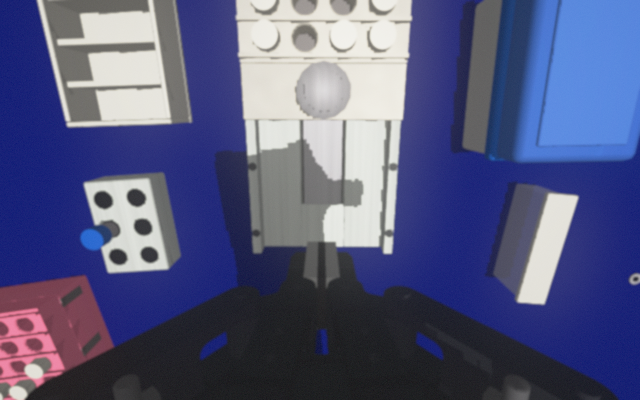

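View pics/s5.png

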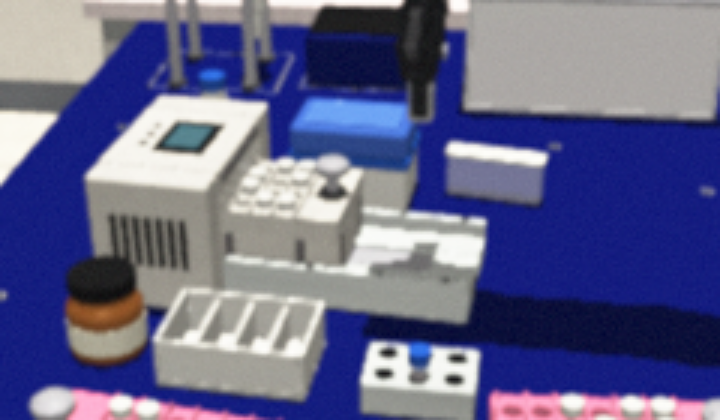

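Emit:
carry_out:
  targets:
    - [[1,0,0],[0,0,0],0]
    - [[1.6,0,0],[0,0,0],0]
    - [[1.6,0,0],[0,0,0],0]
    - [[1.6,0,0],[0,0,0],0]
    - [[1.6,0,0],[0,0,0],0]
    - [[0.8,0,0],[0,0,0],0]
    - [[0,0,1.5],[0,0,0],0]
    - [[0,0,1.5],[0,0,0],0]
    - [[0,0,0.7],[0,0,0],0]
    - [[0,0,0],[0,0,0],0]

```text
t: 16.8
position: [0.5711, -0.0811, 0.1298]
orientation: [3.141, 0.002, -0.086]
force: [0.8, 0.6, -0.1]
width: -0.0001
```

```bash
python3 - <<'E'
from h import *
import cv2
st()
im=optics.capture("side")[120:260,220:460,::-1]
cv2.imwrite("pics/s6.png",cv2.resize(im,None,fx=3,fy=3))
im=optics.capture("scene")[:,:,::-1]
cv2.imwrite("pics/sc6.png",cv2.resize(im[130:270,180:380],None,fx=4,fy=4,interpolation=cv2.INTER_CUBIC))
st()
E
```

```text
t 16.8 dock mm [-3.840e+01  1.000e-01  1.298e+02] rpy [ 3.141e+00  2.000e-03 -8.600e-02] F dock [ 0.71  0.63 -0.05]
t 16.9 dock mm [-3.750e+01  1.000e-01  1.309e+02] rpy [ 3.141 -0.    -0.086] F dock [0.76 0.54 0.2 ]
```

View pics/s6.png

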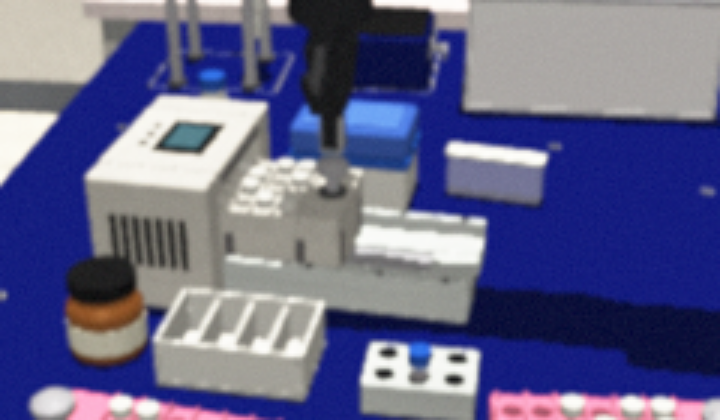

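View pics/sc6.png

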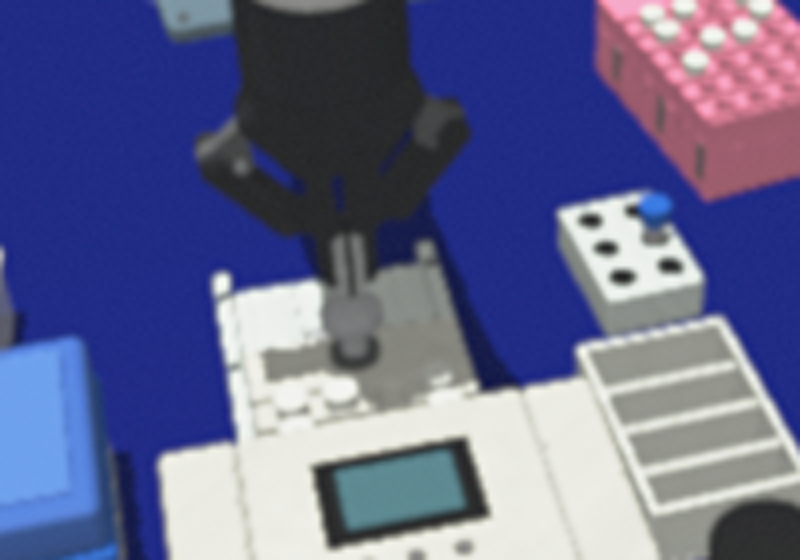

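Emit:
carry_out:
  targets:
    - [[0,0,0.3],[0,0,0],0]
    - [[0,0,0.3],[0,0,0],0]
    - [[0,0,0.2],[0,0,0],0]
    - [[0,0,0.1],[0,0,0],0]
    - [[0,0,0.1],[0,0,0],0]
    - [[0,0,0.1],[0,0,0],0]
    - [[0,0,0.1],[0,0,0],0]
    - [[0,0,0.1],[0,0,0],0]
    - [[0,0,0.1],[0,0,0],0]
    - [[0,0,0.1],[0,0,0],0]

```text
t: 18.15
position: [0.572, -0.0812, 0.1157]
orientation: [3.141, -0.0, -0.086]
force: [-0.1, -0.0, 3.7]
width: -0.0004
```

Emit:
carry_out:
  targets:
    - [[0,0,0.06],[0,0,0],0]
    - [[0,0,0.06],[0,0,0],0]
    - [[0,0,0.06],[0,0,0],0]
    - [[0,0,0.06],[0,0,0],0]
    - [[0,0,0.06],[0,0,0],0]
    - [[0,0,0.06],[0,0,0],0]
    - [[0,0,0.06],[0,0,0],0]
    - [[0,0,0.06],[0,0,0],0]
    - [[0,0,0],[0,0,0],0]
    - [[0,0,0],[0,0,0],0]

```text
t: 19.4
position: [0.572, -0.0812, 0.1108]
orientation: [3.141, -0.0, -0.086]
force: [0.8, 0.1, 0.9]
width: 0.0002
```

Past the 5 mm block height, so the pin is in the hole. Continuing.

Emit:
carry_out:
  targets:
    - [[0,0,0.07],[0,0,0],0]
    - [[0,0,0.07],[0,0,0],0]
    - [[0,0,0.07],[0,0,0],0]
    - [[0,0,0.07],[0,0,0],0]
    - [[0,0,0.07],[0,0,0],0]
    - [[0,0,0.07],[0,0,0],0]
    - [[0,0,0.07],[0,0,0],0]
    - [[0,0,0.07],[0,0,0],0]
    - [[0,0,0.07],[0,0,0],0]
    - [[0,0,0],[0,0,0],0]

```text
t: 20.65
position: [0.572, -0.0812, 0.1047]
orientation: [3.141, -0.0, -0.086]
force: [-0.7, 0.0, 5.4]
width: -0.0
```

Emit:
carry_out:
  targets:
    - [[0,0,0.06],[0,0,0],0]
    - [[0,0,0.06],[0,0,0],0]
    - [[0,0,0.06],[0,0,0],0]
    - [[0,0,0.06],[0,0,0],0]
    - [[0,0,0.06],[0,0,0],0]
    - [[0,0,0.06],[0,0,0],0]
    - [[0,0,0.06],[0,0,0],0]
    - [[0,0,0.06],[0,0,0],0]
    - [[0,0,0.02],[0,0,0],0]
    - [[0,0,0],[0,0,0],0]

```text
t: 21.9
position: [0.5713, -0.0812, 0.1001]
orientation: [3.141, 0.001, -0.086]
force: [-4.1, 0.6, 10.1]
width: -0.0002
```

Nearly home; a bit further until the hard end is felt.

Emit:
carry_out:
  targets:
    - [[0,0,0.05],[0,0,0],0]
    - [[0,0,0.05],[0,0,0],0]
    - [[0,0,0.05],[0,0,0],0]
    - [[0,0,0.05],[0,0,0],0]
    - [[0,0,0.05],[0,0,0],0]
    - [[0,0,0],[0,0,0],0]
    - [[0,0,0],[0,0,0],0]
    - [[0,0,0],[0,0,0],0]
    - [[0,0,0],[0,0,0],0]
    - [[0,0,0],[0,0,0],0]

```text
t: 23.15
position: [0.5715, -0.0812, 0.0999]
orientation: [3.14, 0.001, -0.086]
force: [-10.9, 2.1, 32.9]
width: 0.0001
```

Emit:
carry_out:
  targets:
    - [[0,0,-0.3],[0,0,0],0]
    - [[0,0,-0.5],[0,0,0],0]
    - [[0,0,-1],[0,0,0],0]
    - [[0,0,-2],[0,0,0],0]
    - [[0,0,-2],[0,0,0],0]
    - [[-2,0,-2],[0,0,0],0]
    - [[-3,0,-2],[0,0,0],0]
    - [[-3,0,0],[0,0,0],0]
    - [[0,0,0],[0,0,0],0]
    - [[0,0,0],[0,0,0],0]

```text
t: 24.4
position: [0.493, -0.0744, 0.1954]
orientation: [3.141, -0.001, -0.086]
force: [0.0, -0.3, 0.6]
width: -0.0002
```

```bash
python3 - <<'E'
from h import *
import cv2
st()
c=optics.calibration("wrist");im=optics.capture("wrist")[:,:,::-1]; cv2.imwrite("pics/w7.png",im)
for h in (100,120):print(proj(c,W([(27-68,0,h),(27-85,54,86),(27-85,-54,86)])).round(1).tolist())
cd=optics.calibration("side"); im=optics.capture("side")[120:260,220:460,::-1]
for h in (100,120):
  p=proj(cd,W([(28-68,0,h)]))[0]; print("side crop",(p-[220,120])*3)
cv2.imwrite("pics/s7.png",cv2.resize(im,None,fx=3,fy=3))
E
```

```text
t 24.4 dock mm [-1.168e+02  1.000e-01  1.954e+02] rpy [ 3.141e+00 -1.000e-03 -8.600e-02] F dock [ 0.04 -0.3   0.65]
[[322.7, 100.7], [251.6, 124.7], [393.4, 124.6]]
[[322.8, 99.8], [251.6, 124.7], [393.4, 124.6]]
side crop [333.91462352 179.20683653]
side crop [333.60705624 159.59560262]
```

View pics/w7.png

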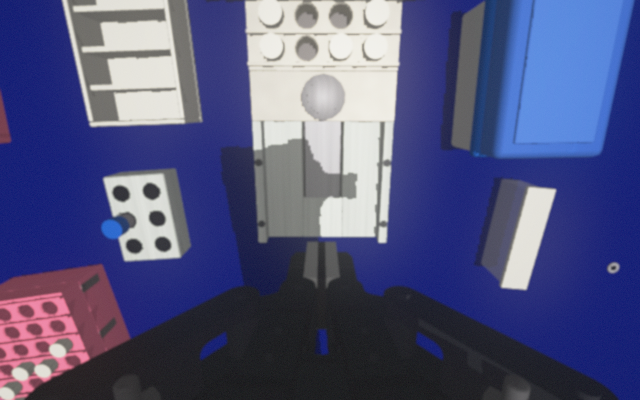

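View pics/s7.png

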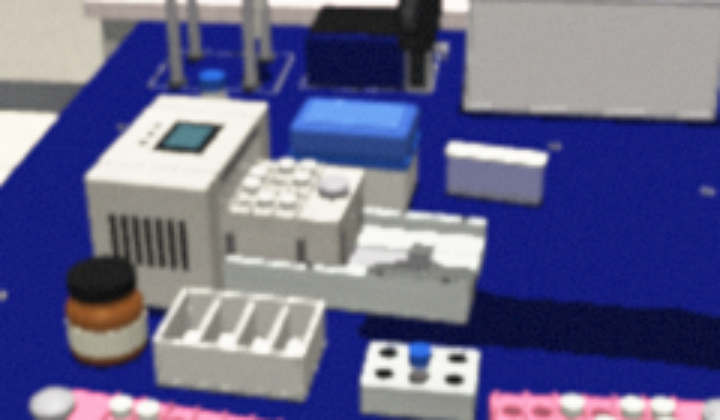

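The knob is now low, at about (334,183) in the side crop, which fits the prediction for 100 mm height (334,179). In the wrist picture the rack front is square to the rails at row 121. The bystanders have not moved and the arm is clear of everything, so I'm handing the job in.

```bash
python3 - <<'E'
from plant import arm
arm.job_done()
E
```

```text
the job is handed in; nothing more can be done
```

I slid the rack to its stop, pressed the lock pin home, and handed the job in at about 24.5 s of the 48 s. No verdict was reported.

- **Slide:** I pushed the white rack in along the dock axis with shut fingers. Sliding read about 6 N, above the stated 1.5 to 4 N of friction. At the stop, 2.4 mm of commanded push moved it only 0.1 mm and the force rose to 13 N. By the wrist camera, its origin was then about 30 mm past the dock's.
- **Lock pin:** I pressed slowly, about 20 mm from where the knob started. The force was at most about 10 N until the hard end at 99.9 mm above the deck. There I read 33 N vertically (about 35 N in all), against the 45 N limit. Forces were read only at the end of each move, so a brief peak between readings could have been missed.
- **Last checks:** The side view shows the knob at its home height, and the rack is square to the rails. The other labware looks unmoved, and the robot is clear with about zero force. None of these checks disagreed.

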